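# Find the cassette dock that still grips the gauge blade

## Task

Three alike cassette docks stand on one base plate, and only one still holds a cassette: one is seized too narrow for the gauge blade, one is worn so wide that the blade goes in loose. Slide the gauge blade into the docks to feel which one takes it with a light, steady drag, and leave it there to mark it: fully home with the grip up against the dock's front, standing on the base plate and let go. Do not disturb the other things on the desk.

Things in the scene. Friction and masses are not known exactly. Their poses are not given: they have to be found in the camera images.
- gauge_grip (a point): centre of the gauge's white block grip, 56 mm long (x), 20 thick (y), 50 high (z), standing on the desk. From its front (28 mm ahead) a steel blade runs level along +x: 90 mm long, 8 thick, 30 high, lower edge 4 mm above the grip's underside, nose rounded to 4 mm radius. About 0.16 kg. Grasp the grip from above across its 20 mm
- gauge_tip (a point): foremost point of the blade's nose, 118 mm ahead (x) of gauge_grip, at the same height and with the same axes. Behind the face of the worn dock (jaws 14 mm apart) it meets almost nothing; in the seized dock it stops dead 30 to 35 mm in; in the good dock sprung jaws resist with 5 to 20 N while it is 38 to 50 mm in, then drag steadily with 3 to 10 N
- station: fixed aluminium base plate 200 x 212 mm, 8 mm thick, with three grey docks 64 mm apart, each 110 mm deep, 60 wide, 54 high above the plate. Origin on the desk under the middle of the middle dock; x from fronts to backs, y left. Fronts at x = -55 mm; the plate runs on to x = -140 mm as a landing where the grip stands when the blade is home. Which dock is which changes
- mouth_left (a point): opening of the left (+y) dock: the point is the middle of its lower edge, in the plane of the front face, level with the base plate's top; x points into the dock, z up. 16 mm wide, 44 mm high, cavity 102 mm deep; jaws hidden on both sides begin 21 mm behind the face
- mouth_middle (a point): opening of the middle dock: the point is the middle of its lower edge, in the plane of the front face, level with the base plate's top; x points into the dock, z up. 16 mm wide, 44 mm high, cavity 102 mm deep; jaws hidden on both sides begin 21 mm behind the face
- mouth_right (a point): opening of the right (-y) dock: the point is the middle of its lower edge, in the plane of the front face, level with the base plate's top; x points into the dock, z up. 16 mm wide, 44 mm high, cavity 102 mm deep; jaws hidden on both sides begin 21 mm behind the face
- specimen_cup_mid (a point): bystander: clear cup with a lid, 66 mm wide, 77 mm high; the point is half-way up
- tape_roll_mid (a point): bystander: roll of tape lying flat, 98 x 110 mm, 24 mm high; the point is half-way up
- capillary_jar_mid (a point): bystander: slim upright jar, 26 mm wide, 97 mm high; the point is half-way up
- label_roll_mid (a point): bystander: white label roll lying flat, 52 mm wide, 25 mm high; the point is half-way up
There are look-alikes about, which are no part of the job. Of the things that look like the part that bears gauge_grip, the larger one is meant.

How it is judged:
By the outcome, as a careful person would: the job done as asked, in the order asked, and still so for the second after the job is handed in, with the robot touching nothing.
It also fails if it takes over 58 s, if anything falls off the work surface, if the arm or the gripper's body presses on something with over 40 N, if the wrist force passes 120 N, or if a joint passes its speed limit or range.

## Robot

A 6-joint arm with a two-finger parallel gripper is mounted at the origin on a cart in front of the work surface, level with it; the furniture and walls round the work are solid. World frame = base frame: x ahead of the robot, y to its left, z up, the work surface at z = 0. Lengths are in m, angles in degrees, forces in N, time in s.
With the tool pointing down it reaches from about 0.25 to 0.8 m from the base axis. Payload 3.9 kg.
Tool frame: the origin (TCP) lies midway between the tips of the shut fingers; the grasp point (between the pads) lies env.hold_point_z behind it (env.hold_point_z is the distance from the TCP to the grasp point, in m); z points along the fingers, y is the line along which they close (so a half turn about z gives the same grasp; the last joint's range is limited). The gripper opens to 85 mm and grips with 20 to 120 N. Pads are 22 mm wide; open, the fingers measure 114 mm over their backs; the gripper's body (76 mm by 85 mm) begins 54 mm behind the grasp point. The pads swing forward as they close: fully open they stand 13 mm farther back than shut.
Start: joints at [66.119, 14.897, -7.913, 67.191, 0, 90], TCP at [0.213, 0.48, 0.231] pointing down, gripper open.
Joint ranges: [-159.42, 159.42], [-47.68, 98.78], [-73.54, 78.23], [-108.79, 121.32], [-90, 84.71], [-180, 180]. Speed limits (degrees/s): [147.25, 147.25, 180, 180, 180, 180].

## Interface

Orientations are given as [roll, pitch, yaw] about the fixed x, y, z axes, in that order (R = Rz(yaw) Ry(pitch) Rx(roll)).
In Python, from plant import env gives the robot as it stands.
- The arm moves only by the tool play_rows, never from a script. Its argument "commands" is a list that holds one entry, the list of rows, each a list of 6 numbers: the shift along the tool's x, y, z as a fraction of full scale, then the turn, a rotation vector about the tool's x, y, z as a fraction of full scale. In form: [[[tx, ty, tz, ax, ay, az], ...]]. A call has 1 to 10 rows; each row shifts and turns the commanded pose from where the row before left it, along the tool's axes as they then stand; what a row does not reach is not made up. Full scale, the value 1, is 4 cm for a shift and 0.15 rad for a turn. A row lasts 1/8 s, in which the tool goes at most 62.5 mm and 10.7 degrees, less where a joint would pass 70% of its speed; a pose out of reach is approached as far as the arm can. A call with a number of a shift or a turn outside -1 to 1 is refused whole. A call with a gripper value outside its range is refused whole. "fingers" is the gripper's target within -1 to 1 (shut at 1, half-way at 0, fully open at -1), set as the call begins (left out, the last holds). The fingers move at their own pace and stop on an object; the grip force is fixed at half the most. Time passes only in rows, so rows that do not move let the fingers close. It gives the time, the measured TCP pose, the force, the opening and the grip force at its end, in the units of the state.
- env.observe(): the state, without advancing time (a new reading comes with each control period).
- env.snapshot(name): name is "scene" or "top" or "wrist"; returns a dict with "image" (480x640x3 uint8, red, green, blue), "z_map" (480x640 float32, m along the optical axis (not along the pixel's ray), 0 where there is no reading), "fx", "fy", "cx", "cy" (pixels), "T" (4x4, takes a point from camera to world coordinates); the wrist camera has in their place "T_tool_cam" (4x4, takes a point from camera to tool coordinates, whose origin is the TCP and whose axes are the flange's). Camera axes: x right, y up, looking along -z (the intrinsics and any distortion apply to the point x, -y, -z); pixel columns grow to the right and rows downward; lengths in m; the calibration is good to about 2 mm. A picture is of the moment at which its call begins: read the wrist's pose just before it.
- env.close_job(): hands the job in; it is judged then, once.
The state is a dict: "t": time; "joints": joint angles; "qd": joint speeds; "tau": joint torques, N m; "position": TCP position; "tool_rot": TCP orientation; "wrist_force": force on the tool from outside, world axes, zero at the start; "ft_torque": the same for the moment, N m; "finger_gap": finger opening in m; "grip_force": force on a finger pad.
Only numpy, scipy, OpenCV 4.12 (cv2) and the standard library are available. Lean on these libraries where they do the work, as an engineer would, in place of code of your own. Each camera call takes 0.05 s, during which the arm holds its last target. There are 200 camera calls.

## Working session

There is one attempt and no reset: what is moved stays moved. The work goes in short steps, Python scripts to look and compute and a tool call to move; the robot and the scene stay as the last step left them, time stands still between calls to the robot, and variables do not carry over. Pictures are saved under pics/ and viewed, at most 10 in all, crops included, and the job is handed in when it is done.

Besides the shell and the picture viewer there is one more tool, called after ">>>" as name(argument=value, ...), one argument or row to a line, values as JSON. play_rows: Moves the arm, as the interface text tells. Its arguments: {"type":"object","properties":{"commands":{"type":"array","items":{"type":"array","items":{"type":"array","items":{"type":"number","minimum":-1,"maximum":1}}}},"fingers":{"type":"number"}},"required":["commands"]}

```bash
ls; mkdir -p pics; python3 - <<'E'
from plant import env
import cv2,pickle
o=env.observe();print({k:o[k] for k in('t','position','tool_rot','wrist_force','finger_gap')},env.hold_point_z)
for n in('top','scene'):
    s=env.snapshot(n);pickle.dump(s,open(n+'.pkl','wb'));cv2.imwrite(f'pics/{n}0.png',s['image'][:,:,::-1])
    print(s['T'],s['fx'],s['cx'],s['cy'],s.keys())
E
```

```text
pics
{'t': 0.0, 'position': array([0.21225196, 0.47942461, 0.2304544 ]), 'tool_rot': array([-1.79887057e+02,  1.08362636e-03,  1.56121113e+02]), 'wrist_force': array([-0.55075097,  0.49557697, -0.49417441]), 'finger_gap': 0.08575405475498947} 0.0187
[[ 0.00853554  0.98016625 -0.19799308  0.28486251]
 [-0.9998462   0.01139913  0.01332781  0.04642421]
 [ 0.01532042  0.19784887  0.9801128   1.31530954]
 [ 0.          0.          0.          1.        ]] 564.0384037526002 320.6440584251343 236.18035907615518 dict_keys(['image', 'z_map', 'fx', 'fy', 'cx', 'cy', 'T'])
[[ 0.89429196  0.25546958 -0.36739241  0.2470884 ]
 [-0.44713095  0.47754583 -0.75632261 -0.58603639]
 [-0.01777071  0.84064575  0.54129375  0.50014393]
 [ 0.          0.          0.          1.        ]] 434.1779551316195 319.83671185171136 233.40579008050702 dict_keys(['image', 'z_map', 'fx', 'fy', 'cx', 'cy', 'T'])
```

View pics/top0.png

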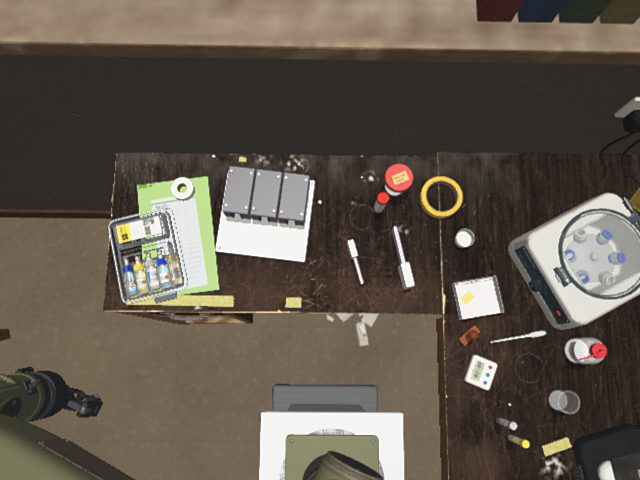

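View pics/scene0.png

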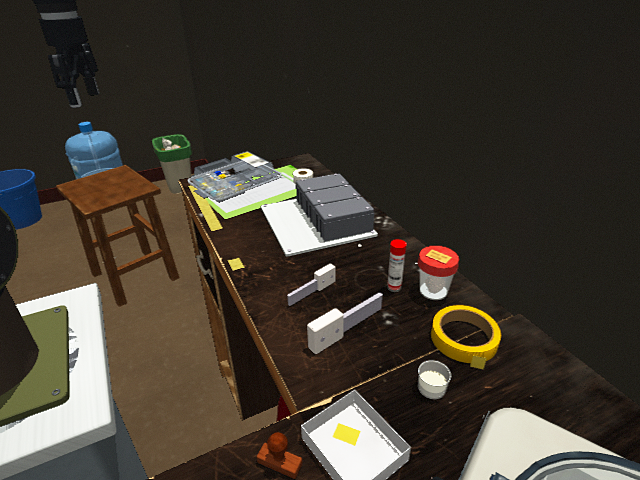

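The top view shows the larger gauge with its grip at about (406,275) and the blade tip near (397,228). The station docks are at about (225-310,167-228), with the landing toward the robot. The cup (398,178), jar (381,202) and tape (441,196) lie beyond the gauge.

```bash
cat > h.py <<'E'
import numpy as np,cv2,pickle
def cloud(s,T=None):
    T=s['T'] if T is None else T
    v,u=np.mgrid[:480,:640];z=s['z_map'].astype(float)
    P=np.stack([(u-s['cx'])/s['fx']*z,-(v-s['cy'])/s['fy']*z,-z],-1)
    P=P@T[:3,:3].T+T[:3,3];P[z==0]=np.nan
    return P
def rect(P,m):
    q=P[m][:,:2].astype(np.float32);r=cv2.minAreaRect(q*1000);return len(q),np.round(r[0],1),np.round(r[1],1),round(r[2],2),np.round(np.median(P[m][:,2])*1000,1)
E
python3 - <<'E'
from h import *
for n in('top','scene'):
    s=pickle.load(open(n+'.pkl','rb'));P=cloud(s);Z=P[...,2]
    if n=='top':
        def box(a,b,c,d):
            m=np.zeros(Z.shape,bool);m[b:d,a:c]=1;return m
        desk=box(320,170,345,300);print('desk',np.nanmedian(Z[desk]))
        g=box(385,220,420,295)
        print('grip',rect(P,g&(Z>.042)&(Z<.06)));print('blade',rect(P,g&(Z>.024)&(Z<.040)))
        d=box(210,155,325,265)
        print('docks',rect(P,d&(Z>.055)&(Z<.07)));print('plate',rect(P,d&(Z>.004)&(Z<.014)))
        for nm,b in dict(cup=(380,155,415,195),jar=(370,190,392,216),tape=(415,170,468,222),small=(340,232,372,290)).items():
            m=box(*b)&(Z>.012);print(nm,rect(P,m),np.nanmax(Z[m]))
    else:
        for u,v in((325,330),(322,316),(380,297),(338,190)):print(u,v,P[v,u])
s=pickle.load(open('top.pkl','rb'))['image'][150:310,200:440,::-1]
cv2.imwrite('pics/top_crop.png',cv2.resize(s,None,fx=3.3,fy=3.3,interpolation=cv2.INTER_CUBIC))
E
```

```text
desk 0.00018029381228734653
grip (225, array([ 454.5, -167. ]), array([55.7, 21. ]), 12.12, np.float64(49.8))
blade (189, array([ 497.8, -154.9]), array([146. ,  14.1]), 11.06, np.float64(33.8))
docks (3620, array([637.6, 157. ]), array([188.7, 111.8]), 83.7, np.float64(62.2))
plate (3762, array([615.7, 159.7]), array([268.8, 277.4]), 0.5, np.float64(8.1))
cup (710, array([ 663.6, -144.6]), array([64.2, 89.2]), 74.85, np.float64(76.2)) 0.10008826417499317
jar (212, array([ 632.8, -117.7]), array([23.9, 57.5]), 54.65, np.float64(88.0)) 0.1040540831610266
tape (656, array([ 646.7, -256.9]), array([97.5, 99.9]), 34.25, np.float64(23.5)) 0.032822108735317546
small (209, array([485.5, -51.9]), array([102.9,  14.3]), 15.05, np.float64(30.8)) 0.04101224745874932
325 330 [ 0.44992086 -0.1788687   0.04007808]
322 316 [ 0.45427101 -0.16093496  0.05065569]
380 297 [ 0.56618666 -0.14705577  0.03130746]
338 190 [0.65642344 0.16098224 0.06450685]
```

View pics/top_crop.png

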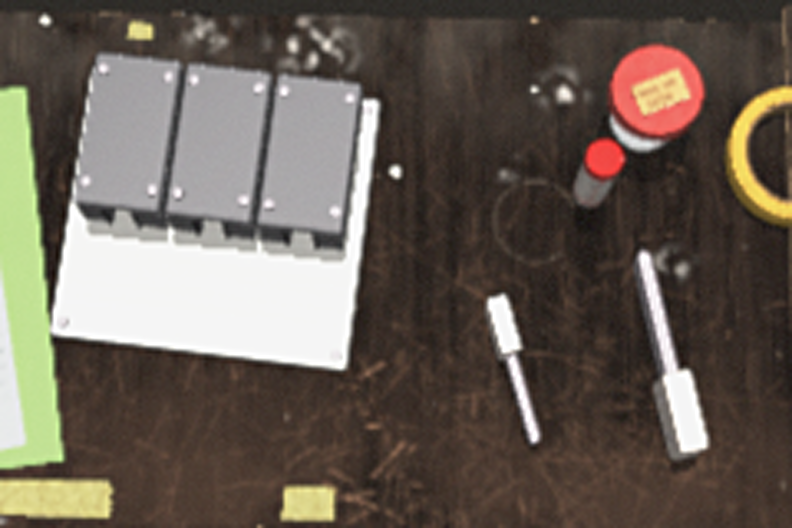

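The crop confirms it: the grip is at about (0.4545,-0.167) with yaw about 11.5°, and the station origin is at about (0.638,0.157) with yaw about -6.3°. The sizes match those given. I'll first square the tool to yaw 180 and check how joint 6 turns.

>>> play_rows(
  commands=[
    [[0,0,0,0,0,-0.93],[0,0,0,0,0,-0.93],[0,0,0,0,0,-0.93]],
  ],
  fingers=-1,
)

```text
t: 0.48
position: [0.2124, 0.4797, 0.2307]
tool_rot: [-179.9, -0.0, -179.6]
wrist_force: [0.1, -0.8, -0.2]
finger_gap: 0.0855
grip_force: 0.0
```

```bash
python3 - <<'E'
from plant import env
o=env.observe();print(o['joints'],o['position'],o['tool_rot'],o['t'])
s=env.snapshot('wrist');print(s['T_tool_cam'].round(3),s['fx'],s['z_map'].min(),s.keys())
E
```

```text
[ 6.61188425e+01  1.49255904e+01 -7.95747605e+00  6.71921385e+01
 -7.98012018e-04  6.57588087e+01] [0.2123701  0.47965517 0.23074451] [-1.79931099e+02 -3.01498868e-02 -1.79639984e+02] 0.475
[[-0.001  0.961  0.276  0.07 ]
 [ 1.     0.001  0.001 -0.001]
 [ 0.001  0.276 -0.961 -0.142]
 [ 0.     0.     0.     1.   ]] 334.56039120095863 0.0 dict_keys(['image', 'z_map', 'fx', 'fy', 'cx', 'cy', 'T_tool_cam'])
```

>>> play_rows(
  commands=[
    [[-0.75,-1,0,0,0,0],[-0.75,-1,0,0,0,0],[-0.75,-1,0,0,0,0],[-0.75,-1,0,0,0,0],[-0.75,-1,0,0,0,0],[-0.75,-1,0,0,0,0],[-0.75,-1,0,0,0,0],[-0.75,-1,0,0,0,0],[0,0,0,0,0,0]],
  ],
)

```text
t: 1.65
position: [0.4546, 0.1581, 0.2309]
tool_rot: [-180.0, 0.0, 179.7]
wrist_force: [-0.3, 0.2, 0.2]
finger_gap: 0.0855
grip_force: 0.0
```

```bash
cat >> h.py <<'E'
from scipy.spatial.transform import Rotation as R
def wrist(env,name):
    o=env.observe();s=env.snapshot('wrist')
    T=np.eye(4);T[:3,:3]=R.from_euler('xyz',o['tool_rot'],degrees=True).as_matrix();T[:3,3]=o['position']
    s['T']=T@s['T_tool_cam'];pickle.dump(s,open(name+'.pkl','wb'));cv2.imwrite(f'pics/{name}.png',s['image'][:,:,::-1])
    return o,s
E
python3 - <<'E'
from plant import env
from h import *
o,s=wrist(env,'w_dock');print(o['position'],o['tool_rot']);P=cloud(s);Z=P[...,2]
print('docks',rect(P,(Z>.055)&(Z<.07)&(P[...,0]>.5)))
for lo,hi in((.028,.05),):
    m=(Z>lo)&(Z<hi)&(P[...,0]>.55)&(P[...,0]<.62)
    print(P[m][:,:2].min(0),P[m][:,:2].max(0))
E
```

```text
[0.45458129 0.1580689  0.23094816] [-1.79966242e+02  4.53261277e-03  1.79694667e+02]
docks (10882, array([650.9, 155.8]), array([582.5, 250.4]), 89.9, np.float64(60.9))
[ 0.55020757 -0.1538804 ] [0.61996912 0.50444943]
```

View pics/w_dock.png

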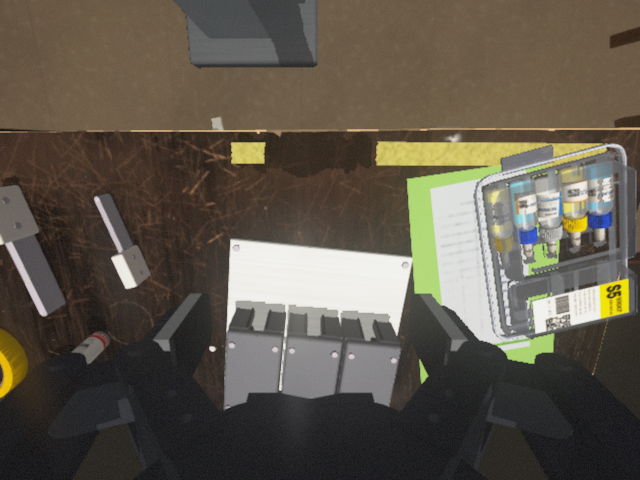

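```bash
python3 - <<'E'
from h import *
s=pickle.load(open('w_dock.pkl','rb'))
cv2.imwrite('pics/wd_crop.png',cv2.resize(s['image'][290:390,222:412,::-1],None,fx=4.2,fy=4.2,interpolation=cv2.INTER_CUBIC))
P=cloud(s);Z=P[...,2];k=np.zeros(Z.shape,bool);k[300:400,215:412]=1
print(rect(P,k&(Z>.055)&(Z<.07)),s['cx'],s['cy'])
b=np.zeros(Z.shape,bool);b[235:345,215:420]=1
m=b&(Z>.004)&(Z<.013);print('plate z',np.median(Z[m]))
E
```

```text
(9705, array([626.9, 155.6]), array([188.,  89.]), 83.74, np.float64(60.9)) 309.8905661129243 238.99524372789074
plate z 0.0070674506255530845
```

View pics/wd_crop.png

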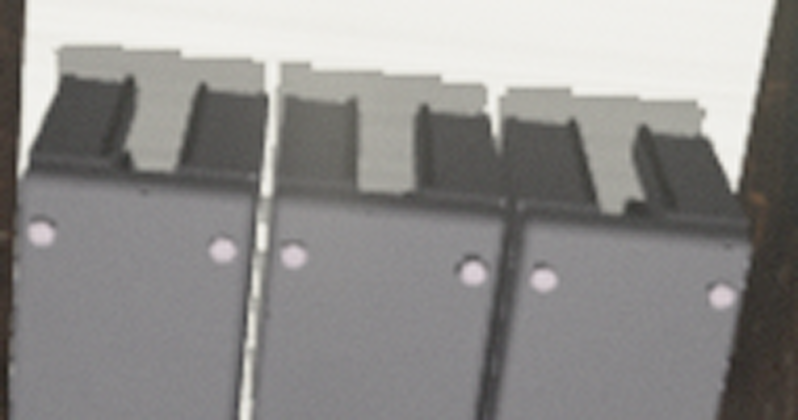

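>>> play_rows(
  commands=[
    [[0,-1,0.3,0,0,0],[0,-1,0.3,0,0,0],[0,-1,0.3,0,0,0],[0,-1,0.3,0,0,0],[0,-1,0.3,0,0,0],[0,-1,0.3,0,0,0],[0,-1,0.3,0,0,0],[0,-1,0.3,0,0,0],[0,-0.1,0,0,0,-0.69],[0,0,0,0,0,-0.69]],
  ],
)

```text
t: 2.95
position: [0.4533, -0.1626, 0.1349]
tool_rot: [179.9, -0.0, -167.9]
wrist_force: [-0.1, -1.2, 0.4]
finger_gap: 0.0851
grip_force: 0.0
```

```bash
python3 - <<'E'
from plant import env
from h import *
o,s=wrist(env,'w_g');print(o['position'],o['tool_rot']);P=cloud(s);Z=P[...,2]
X,Y=P[...,0],P[...,1];n=(abs(X-.4545)<.04)&(abs(Y+.167)<.03)
print('grip',rect(P,n&(Z>.044)&(Z<.056)))
n=(X>.49)&(X<.59)&(Y>-.18)&(Y<-.12)
print('blade',rect(P,n&(Z>.028)&(Z<.040)))
E
```

```text
[ 0.45328961 -0.16264062  0.13487501] [ 1.79931953e+02 -4.85564131e-02 -1.67883145e+02]
grip (2038, array([ 454.7, -170. ]), array([55.3, 19.4]), 12.22, np.float64(49.0))
blade (883, array([ 529.9, -153.6]), array([82.7,  8. ]), 12.06, np.float64(33.0))
```

View pics/w_g.png

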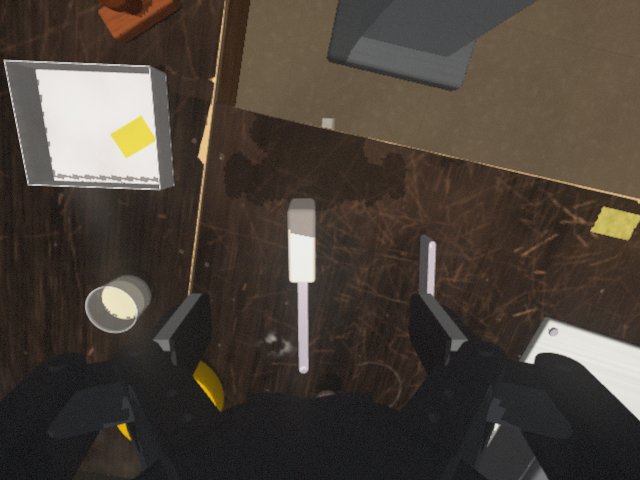

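The big gauge's grip is at (302,240) in the image and its blade runs down to (303,370). The tool is already aligned in yaw, with a lateral offset of about 6 mm.

>>> play_rows(
  commands=[
    [[0,-0.16,0.9,0,0,0],[0,0,0.9,0,0,0],[0,0,0.8,0,0,0],[0,0,0.45,0,0,0],[0,0,0.1,0,0,0],[0,0,0,0,0,0]],
  ],
)

```text
t: 3.75
position: [0.4553, -0.1691, 0.0096]
tool_rot: [180.0, 0.0, -168.0]
wrist_force: [-0.1, -0.1, 0.4]
finger_gap: 0.0853
grip_force: 0.0
```

>>> play_rows(
  commands=[
    [[0,0,0,0,0,0],[0,0,0,0,0,0],[0,0,0,0,0,0],[0,0,0,0,0,0],[0,0,0,0,0,0],[0,0,0,0,0,0],[0,0,0,0,0,0],[0,0,0,0,0,0]],
  ],
  fingers=1,
)

```text
t: 4.75
position: [0.4552, -0.1699, 0.0098]
tool_rot: [-180.0, 0.0, -168.0]
wrist_force: [-1.3, 0.3, 5.7]
finger_gap: 0.0193
grip_force: 58.8
```

>>> play_rows(
  commands=[
    [[0,0,-0.5,0,0,0],[0,0,-0.9,0,0,0],[0,0,-0.8,0,0,0.71],[0,0,0,0,0,0.71],[0,0,0,0,0,0.71],[0.19,1,0,0,0,0],[0.19,1,0,0,0,0],[0.19,1,0,0,0,0],[0.19,1,0,0,0,0],[0.19,1,0,0,0,0]],
  ],
)

```text
t: 6.0
position: [0.4386, 0.0343, 0.0969]
tool_rot: [-180.0, -0.0, 173.6]
wrist_force: [0.0, -0.1, -1.3]
finger_gap: 0.0195
grip_force: 58.9
```

>>> play_rows(
  commands=[
    [[0.19,1,0,0,0,0],[0.19,1,0,0,0,0],[0,0,0.5,0,0,0],[0,0,0,0,0,0],[0,0,0,0,0,0]],
  ],
)

```text
t: 6.62
position: [0.4328, 0.114, 0.0773]
tool_rot: [-180.0, -0.0, 173.6]
wrist_force: [0.4, -0.4, -0.7]
finger_gap: 0.0192
grip_force: 59.1
```

```bash
python3 - <<'E'
from plant import env
from h import *
o,s=wrist(env,'w_r');print(o['position'],o['tool_rot'],o['wrist_force'],o['joints'].round(0));P=cloud(s);Z=P[...,2]
cv2.imwrite('pics/w_rc.png',cv2.resize(s['image'][200:430,180:500,::-1],None,fx=2.5,fy=2.5,interpolation=cv2.INTER_CUBIC))
E
```

```text
[0.43280085 0.11397837 0.07730467] [-1.79980400e+02 -4.18246599e-02  1.73614301e+02] [ 0.43707214 -0.43536159 -0.68487595] [ 15.  15. -33.  42.  -0.  21.]
```

View pics/w_rc.png

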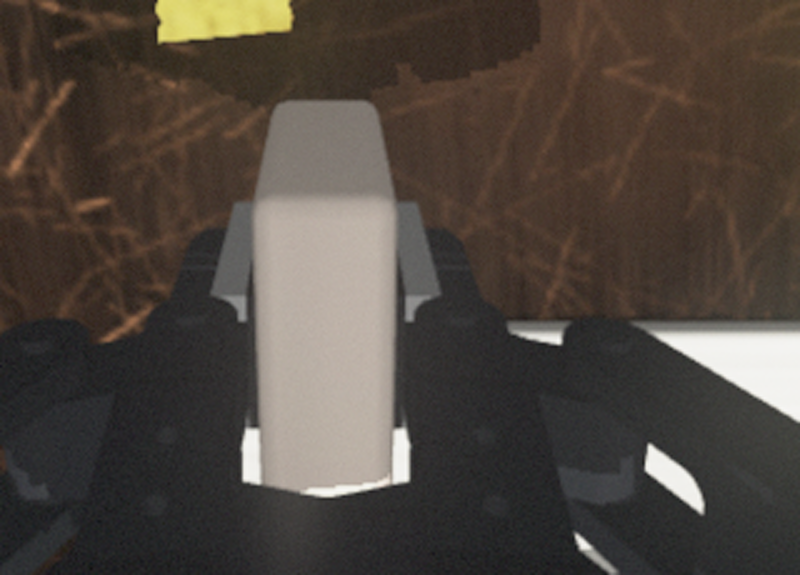

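The view shows the grip centred and straight in the pads, but the gripper hides the blade. I'll lower it to working height and check the blade against the mouth with the top and scene cameras.

>>> play_rows(
  commands=[
    [[0,0,0.5,0,0,0],[0,0,0.5,0,0,0],[0,0,0.35,0,0,0],[0,0,0.07,0,0,0],[0,0,0,0,0,0]],
  ],
)

```text
t: 7.3
position: [0.4336, 0.1142, 0.021]
tool_rot: [180.0, 0.0, 173.6]
wrist_force: [-0.2, 0.1, -1.2]
finger_gap: 0.0192
grip_force: 59.1
```

```bash
cat >> h.py <<'E'
def rel(s,tcp,yaw=-6.26,org=(.6376,.157)):
    """blade and dock-block points in station axes (mm), from one fixed camera"""
    P=cloud(s);c,q=np.cos(np.radians(yaw)),np.sin(np.radians(yaw))
    d=P[...,:2]-np.array(org);return np.dstack([d@[c,q],d@[-q,c],P[...,2]])*1000
E
python3 - <<'E'
from plant import env
from h import *
o=env.observe();print(o['position'],o['tool_rot'])
for n in('top','scene'):
    s=env.snapshot(n);pickle.dump(s,open(n+'1.pkl','wb'));S=rel(s,0);x,y,z=S[...,0],S[...,1],S[...,2]
    d=(z>57)&(z<66)&(abs(x)<58)&(abs(y)<98);print(n,'dock',rect(S/1000,d))
    if n=='top': print('dock y range',y[d].min(),y[d].max(),x[d].min())
    m=(z>36)&(z<50)&(x<-57)&(x>-145)&(y<-40)&(y>-90)
    if m.sum():
        print('blade',rect(S/1000,m),S[m].min(0),S[m].max(0))
        if m.sum()>10:print(np.polyfit(x[m],y[m],1))
im=cv2.resize(pickle.load(open('top1.pkl','rb'))['image'][150:270,205:325,::-1],None,fx=4.5,fy=4.5,interpolation=cv2.INTER_CUBIC)
im2=cv2.resize(s['image'][160:270,250:400,::-1],None,fx=4.9,fy=4.9)
cv2.imwrite('pics/pair.png',cv2.resize(np.hstack([im,cv2.resize(im2,(736,540))]),(800,339)))
E
```

```text
[0.43357334 0.11416479 0.020993  ] [1.79985353e+02 4.02378722e-02 1.73610827e+02]
top dock (3249, array([ 0.4, -0.2]), array([111.8, 188.1]), 0.04, np.float64(62.1))
dock y range -94.18719813781306 93.88934756157444 -55.57446600251548
scene dock (2184, array([ 0.4, -0.5]), array([190.7, 110.6]), 90.0, np.float64(62.3))
blade (197, array([-113. ,  -63.9]), array([12.7, 63.8]), 89.86, np.float64(43.6)) [-144.89674528  -70.33696519   36.04083148] [-81.04550745 -57.53151407  48.39663199]
[ 3.56174594e-04 -6.58483296e+01]
```

View pics/pair.png

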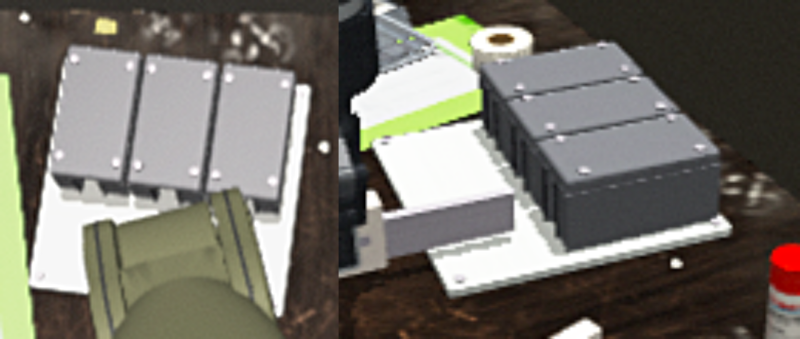

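The scene crop shows the blade level and pointing at the right mouth, with about 26 mm to go. I'll use its side face to get the lateral offset.

```bash
python3 - <<'E'
from h import *
s=pickle.load(open('scene1.pkl','rb'));S=rel(s,0);x,y,z=S[...,0],S[...,1],S[...,2]
m=(z>18)&(z<39)&(x<-86)&(x>-130)&(y<-50)&(y>-85);print('blade side',m.sum(),np.percentile(y[m],[5,25,50,75,95]),np.polyfit(x[m]+100,y[m],1))
m=(z>41)&(z<46)&(x<-84)&(x>-130)&(y<-50)&(y>-85);print('blade top',m.sum(),np.percentile(y[m],[5,25,50,75,95]))
m=(z>20)&(z<55)&(abs(x)<45)&(y<-85)&(y>-105);print('dock side',m.sum(),np.percentile(y[m],[5,25,50,75,95]),np.polyfit(x[m],y[m],1))
m=(z>20)&(z<50)&(abs(x+55)<8)&(y<95)&(y>-95);print('front',m.sum(),np.percentile(x[m],[5,25,50,75,95]))
E
```

```text
blade side 176 [-69.1063414  -67.87211778 -67.07042735 -66.14259186 -64.91011024] [ 7.53561812e-04 -6.70165578e+01]
blade top 68 [-68.57175473 -67.33622169 -66.314467   -64.44880173 -59.5064499 ]
dock side 601 [-95.21830623 -94.15110455 -93.32618005 -92.46494837 -91.28947698] [-1.02127544e-03 -9.32959474e+01]
front 362 [-55.29707863 -54.13893761 -53.58760294 -52.7467744  -48.95868347]
```

The blade is centred to within about 0.5 mm and parallel to the dock. I'll enter now and feel for the jaws.

>>> play_rows(
  commands=[
    [[-0.3,0,0.04,0,0,0],[-0.3,0,0,0,0,0],[-0.3,0,0,0,0,0],[-0.2,0,0,0,0,0],[0,0,0,0,0,0]],
  ],
)

```text
t: 8.02
position: [0.4778, 0.1095, 0.0189]
tool_rot: [180.0, 0.0, 173.6]
wrist_force: [0.2, -0.1, -0.9]
finger_gap: 0.0195
grip_force: 59.1
```

>>> play_rows(
  commands=[
    [[-0.1,0,0,0,0,0],[-0.1,0,0,0,0,0],[0,0,0,0,0,0]],
  ],
)

```text
t: 8.4
position: [0.4851, 0.1087, 0.019]
tool_rot: [180.0, 0.0, 173.7]
wrist_force: [-0.1, -0.1, -1.2]
finger_gap: 0.019
grip_force: 59.1
```

>>> play_rows(
  commands=[
    [[-0.1,0,0,0,0,0],[-0.1,0,0,0,0,0]],
  ],
)

```text
t: 8.65
position: [0.4929, 0.1077, 0.0189]
tool_rot: [180.0, 0.0, 173.7]
wrist_force: [0.1, -0.6, -0.9]
finger_gap: 0.0195
grip_force: 59.1
```

>>> play_rows(
  commands=[
    [[-0.08,0,0,0,0,0],[0,0,0,0,0,0]],
  ],
)

```text
t: 8.9
position: [0.4963, 0.1074, 0.0189]
tool_rot: [180.0, 0.0, 173.6]
wrist_force: [-0.3, -1.1, -1.2]
finger_gap: 0.0189
grip_force: 59.1
```

>>> play_rows(
  commands=[
    [[-0.08,0,0,0,0,0],[0,0,0,0,0,0]],
  ],
)

```text
t: 9.15
position: [0.4992, 0.1069, 0.0189]
tool_rot: [-180.0, 0.0, 173.6]
wrist_force: [-0.1, -1.2, -1.1]
finger_gap: 0.0189
grip_force: 59.0
```

>>> play_rows(
  commands=[
    [[-0.08,0,0,0,0,0],[0,0,0,0,0,0]],
  ],
)

```text
t: 9.4
position: [0.5011, 0.1065, 0.0185]
tool_rot: [-180.0, -0.1, 173.6]
wrist_force: [-3.7, -1.2, -1.2]
finger_gap: 0.0195
grip_force: 59.1
```

>>> play_rows(
  commands=[
    [[-0.1,0,0,0,0,0],[0,0,0,0,0,0]],
  ],
)

```text
t: 9.65
position: [0.5035, 0.106, 0.0181]
tool_rot: [-180.0, -0.3, 173.7]
wrist_force: [-5.4, 1.4, -1.2]
finger_gap: 0.0194
grip_force: 59.0
```

>>> play_rows(
  commands=[
    [[-0.08,0,0,0,0,0],[0,0,0,0,0,0]],
  ],
)

```text
t: 9.9
position: [0.5046, 0.1058, 0.018]
tool_rot: [-180.0, -0.5, 173.7]
wrist_force: [-9.6, 0.9, 2.3]
finger_gap: 0.0194
grip_force: 59.7
```

>>> play_rows(
  commands=[
    [[-0.08,0,0,0,0,0],[0,0,0,0,0,0]],
  ],
)

```text
t: 10.15
position: [0.509, 0.1054, 0.018]
tool_rot: [-180.0, -0.4, 173.7]
wrist_force: [-5.6, 0.4, -1.9]
finger_gap: 0.0193
grip_force: 59.0
```

>>> play_rows(
  commands=[
    [[-0.08,0,0,0,0,0],[0,0,0,0,0,0]],
  ],
)

```text
t: 10.4
position: [0.513, 0.105, 0.018]
tool_rot: [-180.0, -0.3, 173.7]
wrist_force: [-5.0, -0.2, -1.1]
finger_gap: 0.0195
grip_force: 59.0
```

There was resistance of up to about 10 N at 44–48 mm in, then a steady drag of about 5 N. That is the good dock, so I'll push on home.

>>> play_rows(
  commands=[
    [[-0.12,0,0,0,0,0],[-0.12,0,0,0,0,0],[0,0,0,0,0,0]],
  ],
)

```text
t: 10.78
position: [0.523, 0.104, 0.018]
tool_rot: [-180.0, -0.3, 173.7]
wrist_force: [-4.9, 0.2, -1.9]
finger_gap: 0.0195
grip_force: 58.9
```

>>> play_rows(
  commands=[
    [[-0.12,0,0,0,0,0],[-0.12,0,0,0,0,0],[-0.1,0,0,0,0,0],[0,0,0,0,0,0]],
  ],
)

```text
t: 11.28
position: [0.5373, 0.1025, 0.0182]
tool_rot: [-180.0, -0.2, 173.6]
wrist_force: [-3.9, 0.5, -1.5]
finger_gap: 0.0195
grip_force: 58.8
```

>>> play_rows(
  commands=[
    [[-0.12,0,0,0,0,0],[-0.1,0,0,0,0,0],[0,0,0,0,0,0]],
  ],
)

```text
t: 11.65
position: [0.5468, 0.1015, 0.0185]
tool_rot: [-180.0, -0.1, 173.6]
wrist_force: [-4.6, 0.5, -2.9]
finger_gap: 0.0191
grip_force: 58.8
```

>>> play_rows(
  commands=[
    [[-0.04,0,0,0,0,0],[0,0,0,0,0,0]],
  ],
)

```text
t: 11.9
position: [0.5482, 0.1014, 0.0186]
tool_rot: [-180.0, -0.1, 173.6]
wrist_force: [-4.1, 0.4, -2.6]
finger_gap: 0.0194
grip_force: 58.8
```

>>> play_rows(
  commands=[
    [[-0.04,0,0,0,0,0],[0,0,0,0,0,0]],
  ],
)

```text
t: 12.15
position: [0.5486, 0.1013, 0.0186]
tool_rot: [-180.0, -0.2, 173.7]
wrist_force: [-7.7, 0.9, -0.9]
finger_gap: 0.0189
grip_force: 59.1
```

>>> play_rows(
  commands=[
    [[-0.04,0,0,0,0,0],[0,0,0,0,0,0]],
  ],
)

```text
t: 12.4
position: [0.5485, 0.1013, 0.0186]
tool_rot: [-180.0, -0.4, 173.7]
wrist_force: [-10.8, 1.8, 3.3]
finger_gap: 0.0195
grip_force: 59.6
```

The grip is home against the face. I'll press it gently down onto the plate.

>>> play_rows(
  commands=[
    [[0,0,0.03,0,0,0],[0,0,0,0,0,0]],
  ],
)

```text
t: 12.65
position: [0.5486, 0.1013, 0.0179]
tool_rot: [-180.0, -0.3, 173.7]
wrist_force: [-12.8, 2.1, 6.1]
finger_gap: 0.0192
grip_force: 60.0
```

>>> play_rows(
  commands=[
    [[0,0,0.03,0,0,0],[0,0,0,0,0,0]],
  ],
)

```text
t: 12.9
position: [0.5486, 0.1013, 0.0177]
tool_rot: [180.0, -0.3, 173.7]
wrist_force: [-15.9, 1.4, 13.5]
finger_gap: 0.0194
grip_force: 61.1
```

Standing on the plate. Next I'll let go, opening while holding still. The neighbouring areas are clear, with only landing on either side.

>>> play_rows(
  commands=[
    [[0,0,0,0,0,0],[0,0,0,0,0,0],[0,0,0,0,0,0],[0,0,0,0,0,0],[0,0,0,0,0,0],[0,0,0,0,0,0]],
  ],
  fingers=-1,
)

```text
t: 13.65
position: [0.5524, 0.1011, 0.0164]
tool_rot: [-180.0, -0.0, 173.7]
wrist_force: [-0.1, -0.0, 0.4]
finger_gap: 0.0852
grip_force: 0.0
```

>>> play_rows(
  commands=[
    [[0,0,-0.3,0,0,0],[0,0,-0.7,0,0,0],[0,0,-1,0,0,0],[0,0,-1,0,0,0],[0.8,0,-0.8,0,0,0],[1,0,-0.6,0,0,0],[1,0,0,0,0,0],[1,0,0,0,0,0],[0,0,0,0,0,0]],
  ],
)

```text
t: 14.78
position: [0.3981, 0.1177, 0.1932]
tool_rot: [-180.0, -0.1, 173.7]
wrist_force: [0.2, 0.6, 0.0]
finger_gap: 0.085
grip_force: 0.0
```

```bash
python3 - <<'E'
from plant import env
from h import *
o=env.observe();print(o['t'],o['position'])
s=env.snapshot('top');S=rel(s,0);x,y,z=S[...,0],S[...,1],S[...,2]
m=(z>48)&(z<63)&(x<-58)&(x>-125)&(y<-40)&(y>-90);print('grip',rect(S/1000,m))
s=env.snapshot('scene');S=rel(s,0);x,y,z=S[...,0],S[...,1],S[...,2]
m=(z>48)&(z<63)&(x<-58)&(x>-125)&(y<-40)&(y>-90);print('scene grip',rect(S/1000,m),S[m].max(0))
cv2.imwrite('pics/end.png',cv2.resize(s['image'][140:320,200:460,::-1],None,fx=3,fy=3))
E
```

```text
14.775 [0.3981254  0.11766315 0.19322209]
grip (119, array([-82.9, -66.8]), array([51.6, 18.6]), 6.41, np.float64(58.0))
scene grip (237, array([-84.4, -64.6]), array([23.9, 52.2]), 89.44, np.float64(57.2)) [-58.3451651  -52.60406707  60.15187349]
```

View pics/end.png

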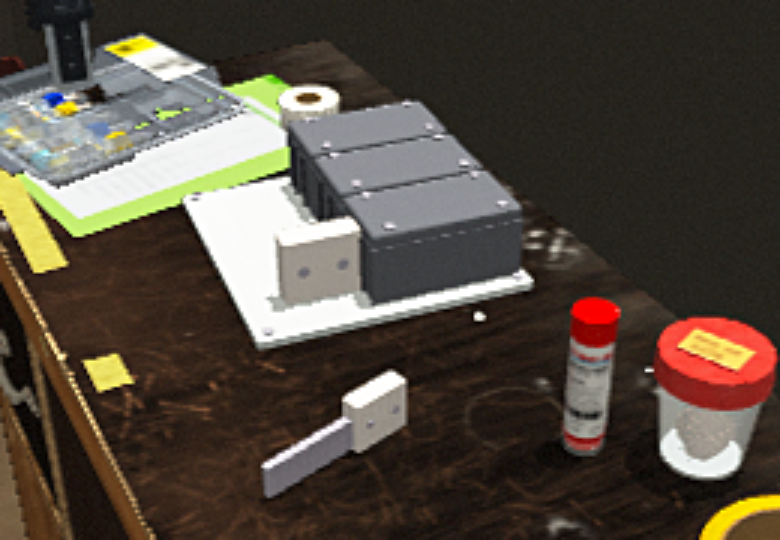

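The grip stands flush against the right dock's front, at (318,262) in the crop. Its top is at 58 mm and its centre at x ≈ -83 mm, as expected, and nothing else has moved.

```bash
python3 -c "
from plant import env
print(env.close_job())"
```

```text
the job is handed in; nothing more can be done
None
```

The gauge blade is fully home in the right dock, standing on the base plate and let go, and the job is handed in; it pushed back with about 10 N near 46 mm, then dragged steadily at about 4–5 N, so I did not try the other two docks.

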